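# Open the clay extruder for feeding: lid off, plunger drawn up and held

### The arm

A 7-joint arm with a two-finger parallel gripper is mounted at the origin on the work surface. World frame = base frame: x ahead of the robot, y to its left, z up, the work surface at z = 0. Lengths are in mm, angles in degrees, forces in N, time in s.
With the tool pointing down it reaches from about 425 to 875 mm from the base axis. Payload 8.4 kg.
Tool frame: the origin (TCP) lies at the very end of the fingers, on their centre line; the grasp point (between the pads) lies 19 mm behind it; z points along the fingers, y is the line along which they close (so a half turn about z gives the same grasp; the last joint's range is limited). The gripper opens to 85 mm and grips with 20 to 120 N. Pads are 22 mm wide; open, the fingers measure 114 mm over their backs; the gripper's body (76 mm by 85 mm) begins 54 mm behind the grasp point. The pads swing forward as they close: fully open they stand 13 mm farther back than shut.
Start: joints at [59.06, 19.091, 2.286, 83.961, -0.768, 76.965, -3.352], TCP at [277.306, -587.848, 231.308] pointing down, gripper open.
Joint ranges: [-147.57, 147.57], [-21.85, 119.76], [-74.77, 79.35], [14.55, 137.4], [-85.83, 265.84], [4.83, 119.75], [-152.11, 152.11]. Speed limits (degrees/s): [127.2, 127.2, 159.86, 159.86, 180, 180, 180].

### API

Orientations are given as a 3x3 rotation matrix whose columns are the frame's x, y, z axes.
In Python, from rig import r, eyes, job gives the robot as it stands.
- The arm moves only by the tool send_rows, never from a script. Its argument "deltas" is a list of rows, each an object of numbers: "tx", "ty", "tz": the shift along the tool's x, y, z in cm; "wx", "wy", "wz": the turn, a rotation vector about the tool's x, y, z in units of 6 degrees (1.0 is 6 degrees); "gripper": the opening, from -1 (shut) to 1 (fully open). A call has 1 to 20 rows; each row is the pose to reach, as a shift and turn from the pose commanded when the call began, along the tool's axes at that moment; what a row does not reach only later rows make up. A row lasts 1/12 s, in which the tool goes at most 41.7 mm and 7.16 degrees, less where a joint would pass 70% of its speed; a pose out of reach is approached as far as the arm can. A call with a gripper value outside its range is refused whole. The fingers move at their own pace and stop on an object; "squeeze" is the grip in N (left out, the last holds). Time passes only in rows, so rows that repeat a pose let the fingers close. It gives the time, the measured TCP pose, the force, the opening and the grip force at its end, in the units of the state.
- r.get_obs(): the state, without advancing time (a new reading comes with each control period).
- eyes.grab_frame(name): name is "scene" or "top"; returns a dict with "img" (384x512x3 uint8, red, green, blue), "intrinsics" (3x3 intrinsics, pixels), "dist_coeffs" ([k1, k2, p1, p2, k3] as OpenCV has them; the pictures are not rectified), "R" (3x3) and "t" (3): a world point X has camera coordinates R X + t. Camera axes: x right, y down, z forward; pixel columns grow to the right and rows downward; lengths in mm; the calibration is good to about 2 mm. A picture is of the moment at which its call begins. There is no depth.
- job.hand_in(): hands the job in; it is judged then, once.
The state is a dict: "time": time; "q": joint angles; "joint_vel": joint speeds; "tau": joint torques, N m; "position": TCP position; "orientation": TCP orientation; "wrist_force": force on the tool from outside, world axes, zero at the start; "moment": the same for the moment, N m; "width": finger opening in mm; "grip_force": force on a finger pad.
Only numpy, scipy, OpenCV 4.12 (cv2) and the standard library are available. Lean on these libraries where they do the work, as an engineer would, in place of code of your own. Each camera call takes 0.05 s, during which the arm holds its last target. There are 200 camera calls.

### The job

Get the clay extruder ready for a helper to feed it: take the lid off its feed trough and lay it flat on the table, then draw the plunger straight up by its T-handle, without letting it bind, until the piston is clear above the feed port but not against the cap. Nothing latches the plunger, so finish holding it there in the gripper, still and upright. Drop neither lid nor plunger, and leave the mould, bottle, mug and paddle where they are.

Things in the scene. Friction and masses are not known exactly. Their poses are not given: they have to be found in the camera images.
- extruder: Upright bench clay extruder, bolted down. Origin on the table under the barrel's axis; z up, x towards its feed trough. Base plate 190 x 130 x 12 mm (x -120 to 70). Aluminium barrel 62 mm wide, 52 mm bore, z 45 to 180 mm, closed by a cap 68 mm wide, z 180 to 190. Column 34 x 50 mm at x -72, up to z 185. The trough is a sheet channel 50 mm wide, x 28 to 161, rims at z 140
- bush_top (a point): Top centre of the brass guide bush on the cap, on the barrel's axis, 205 mm above the table; bush 30 mm wide, bored 16 mm for the plunger rod
- port_top (a point): Middle of the upper edge of the feed port, a window 42 mm wide and 45 mm high in the barrel's side at the inner end of the trough; 26 mm from the axis, 135 mm above the table; axes as the extruder's
- plunger: Plunger, one loose rigid part, 0.35 to 0.6 kg: piston 49 mm wide, 16 mm thick, 14 mm steel rod, wooden T-handle. Origin at the piston's underside, z up along the rod, y along the handle bar. Starts right down, underside 60 mm above the table; level with the port's upper edge after 75 mm of travel, piston strikes the cap at 104 mm. Let go, it drops. Play 1 mm round the rod, 1.5 mm round the piston
- handle (a point): Middle of the plunger's T-handle, a level round wooden bar 20 mm thick and 90 mm long, along the plunger's y; 180 mm above the plunger's origin, so 240 mm above the table at the start, the bar's underside 25 mm above the bush. The plunger can turn about its axis; only its weight resists a straight pull, a sideways one binds
- lid: Loose aluminium lid of the trough, 0.11 kg: plate 116 x 60 x 5 mm on two battens 6 mm high, with an upright knob. Origin at the centre of the battens' underside, x along its length, z up; plate top at z 11 mm, knob top at z 45. At the start it lies on the trough's rims, origin 134 mm above the table, battens inside the trough with 4 mm of play to each side
- knob (a point): Grip point of the lid's knob, an upright wooden cylinder 23 mm thick, 34 mm tall; 12 mm along x from the lid's origin and 34 mm above it
- mould: Bystander: plaster press mould with clay on it, 165 x 88 mm, 68 mm high in all, 1.2 kg; origin at the centre of its underside, x along its length
- bottle: Bystander: green drinking bottle, 64 mm wide, 150 mm tall, upright; origin at the centre of its underside
- mug: Bystander: white mug, 76 mm wide, 85 mm tall, handle to its +y; origin at the centre of its underside
- paddle: Bystander: wooden clay paddle lying on the table, 215 mm long, blade 115 x 62 x 12 mm to +x, round handle 22 mm thick; origin on its underside where handle and blade meet
Things that resemble listed ones, but are neither listed nor needed, are in the scene too. What is shaped like the lid but yellow is not meant.

How it is judged (in metres and radians):
On the way, in this order (a step that is already met when the one before it is completed fails the run):
1. the lid lies flat on the table, let go, while the plunger is still down (height (world z) of lid below 0.006 m and angle between lid's own z axis and vertical below 0.1 rad and linear speed of lid below 0.03 m/s and contact force between lid and the arm below 0.1 N and contact force between lid and the fingers below 0.1 N and contact force between lid and extruder below 0.1 N and z of plunger in the frame of port_top below -0.05 m), for 0.2 s.
2. the plunger is held up by the fingers, piston clear above the feed port and short of the cap (z of plunger in the frame of port_top between 0 and 0.0275 m and angle between plunger's own z axis and vertical below 0.08 rad and linear speed of plunger below 0.02 m/s and contact force between plunger and the fingers above 3 N and contact force between plunger and extruder below 5 N), for 0.3 s.
At the end, for the whole second after the job is handed in: Lid flat (0.1 rad) and still on the table, touching neither robot nor extruder. Plunger underside 0 to 27.5 mm above the port's upper edge (75 to 102.5 mm of travel), upright within 0.08 rad, under 20 mm/s, gripped by the fingers (over 3 N), the extruder bearing on it with under 5 N (all of step 2 and height (world z) of lid below 0.006 m and angle between lid's own z axis and vertical below 0.1 rad and linear speed of lid below 0.03 m/s and contact force between lid and the arm below 0.1 N and contact force between lid and the fingers below 0.1 N and contact force between lid and extruder below 0.1 N); the arm keeps its last pose, push and grip.
It fails at once if the plunger is forced against the extruder, jammed or dropped (over 40 N between them) (contact force between plunger and extruder above 40 N).
It fails at once if the lid is dropped (free and faster than 0.7 m/s) (contact force between lid and the fingers below 0.1 N and linear speed of lid above 0.7 m/s).
It fails at once if the mould, bottle, mug or paddle is disturbed (moved over 30 mm or tipped) (distance of any of mould, bottle, mug, paddle from where it was at the start of the episode above 0.03 m or angle between any of mould, bottle, mug, paddle's own z axis and vertical above 0.3 rad).
It also fails if it takes over 58 s, if anything falls off the work surface, if the arm or the gripper's body presses on something with over 40 N, if the wrist force passes 120 N, or if a joint passes its speed limit or range.

## Working session

There is one attempt and no reset: what is moved stays moved. The work goes in short steps, Python scripts to look and compute and a tool call to move; the robot and the scene stay as the last step left them, time stands still between calls to the robot, and variables do not carry over. Pictures are saved under pics/ and viewed, at most 10 in all, crops included, and the job is handed in when it is done.

Besides the shell and the picture viewer there is one more tool, called in YAML: its name, and indented under it one key for each argument. send_rows: Moves the arm, as the interface text tells. Its arguments: {"type":"object","properties":{"deltas":{"type":"array"},"squeeze":{"type":"number"}},"required":["deltas"]}

```bash
mkdir -p pics; python3 - <<'E'
from rig import r,eyes,job
import cv2,numpy as np
for n in("scene","top"):
    f=eyes.grab_frame(n); cv2.imwrite(f"pics/{n}0.png",cv2.resize(f["img"][:,:,::-1],(800,600),interpolation=cv2.INTER_CUBIC))
    print(n,np.array(f["intrinsics"]).round(1).tolist(),f["dist_coeffs"],np.array(f["R"]).round(3).tolist(),np.round(f["t"],1))
o=r.get_obs();print(o["position"],np.round(o["orientation"],3).tolist(),o["width"],o["time"])
E
```

```text
scene [[400.5, 0.0, 253.9], [0.0, 400.5, 193.6], [0.0, 0.0, 1.0]] [0.03471703 0.         0.         0.         0.        ] [[0.82, 0.571, 0.017], [0.455, -0.635, -0.624], [-0.346, 0.52, -0.781]] [-397.7 -127.3 1316. ]
top [[483.9, 0.0, 255.1], [0.0, 483.9, 184.8], [0.0, 0.0, 1.0]] [-0.12083341  0.          0.          0.          0.        ] [[0.008, -1.0, 0.016], [-0.992, -0.01, -0.124], [0.124, -0.015, -0.992]] [  -5.2  523.2 1348.7]
[ 277.17906832 -587.49726189  230.5269866 ] [[0.904, 0.427, -0.001], [0.427, -0.904, 0.001], [-0.0, -0.001, -1.0]] 85.27823941586773 0.1
```

View pics/scene0.png

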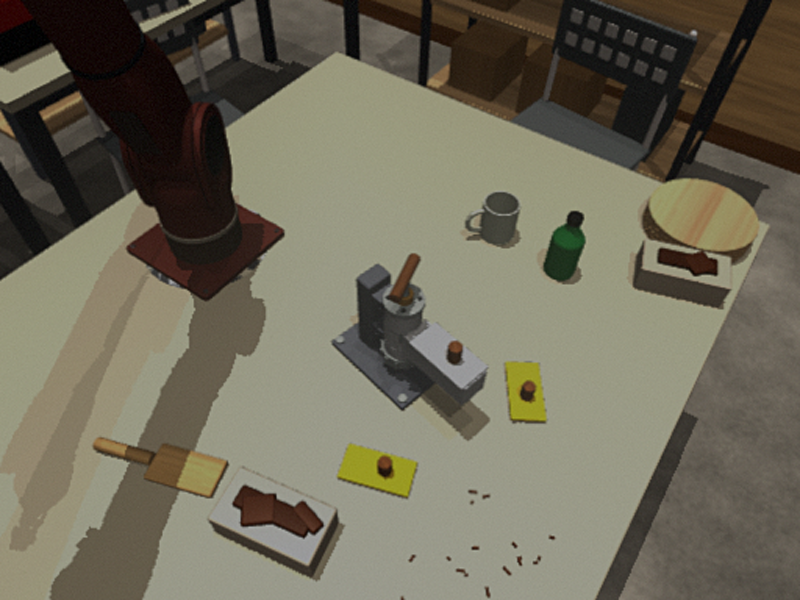

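View pics/top0.png

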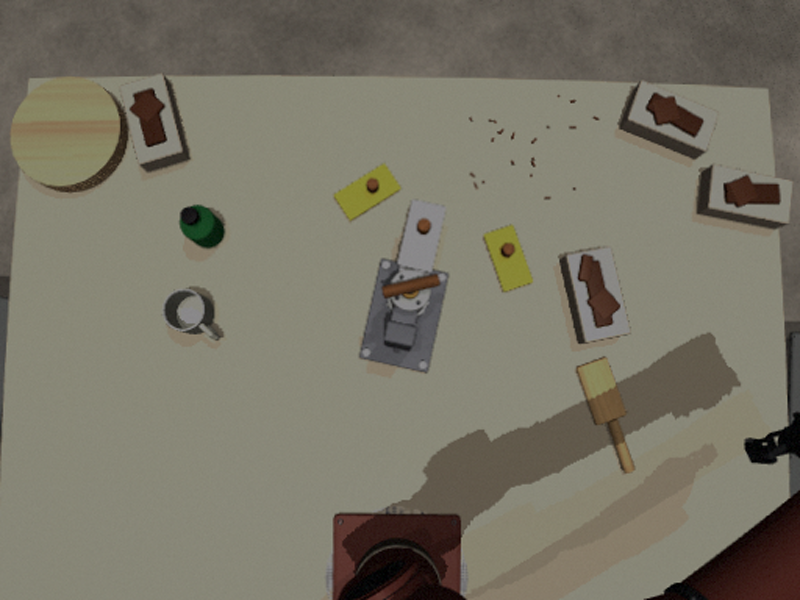

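The top view (800x600 scale) shows the knob at (424,226), the T-bar from (384,292) to (438,281), and the white lid from about (413,200) to (430,268). The mould is to the right at (595,295), the bottle at (200,225), and the yellow decoys at (367,190) and (508,257). Next I'll back-project these with the known heights.

```bash
cat > h.py <<'E'
import cv2,numpy as np
from rig import r,eyes,job
def w(f,px,z,s=1.5625):
    K=np.array(f["intrinsics"],float);D=np.array(f["dist_coeffs"],float);R=np.array(f["R"]);t=np.array(f["t"])
    p=cv2.undistortPoints(np.array(px,float).reshape(-1,1,2)/s,K,D).reshape(-1,2)
    d=np.c_[p,np.ones(len(p))]@R; c=-R.T@t
    return c+d*((z-c[2])/d[:,2])[:,None]
def state():
    o=r.get_obs();print({k:np.round(o[k],3).tolist() for k in("time","position","orientation","width","grip_force","wrist_force","q")})
    return o
def blob(f,box,s=1.5625):
    x0,y0,x1,y1=[int(v/s) for v in box];im=f["img"][y0:y1,x0:x1].astype(int)
    m=((im[...,0]>1.5*im[...,2])&(im[...,0]-im[...,2]>25)&(im[...,0]>1.3*im[...,1])).astype(np.uint8)
    n,l,st,c=cv2.connectedComponentsWithStats(m);i=1+np.argmax(st[1:,4]);ys,xs=np.where(l==i)
    P=np.c_[xs+x0,ys+y0];rc=cv2.minAreaRect(P.astype(np.int32))
    return (c[i]+[x0,y0])*s,st[i,4],rc,cv2.boxPoints(rc)*s
E
python3 - <<'E'
from h import *
np.set_printoptions(precision=1,suppress=True)
ft,fs=eyes.grab_frame("top"),eyes.grab_frame("scene")
for n,f,kb,hb in(("top",ft,(405,210,445,245),(370,265,455,310)),("scene",fs,(440,335,470,370),(380,245,430,310))):
    c,a,rc,b=blob(f,kb);print(n,"knob",c,a,w(f,c,179 if n=="top" else 165))
    c,a,rc,b=blob(f,hb);print("handle",c,a,rc,w(f,c,248),"\n",w(f,b,243))
print("plate",w(ft,[(384,261),(448,270),(428,372),(361,358)],12))
print("lid corners",w(ft,[(411,200),(445,204),(434,270),(399,265)],145))
print("mould top",w(ft,[(562,252),(605,247),(629,333),(580,342)],50))
print("yel",w(ft,[(334,196),(388,165),(400,187),(350,220),(484,232),(513,225),(532,284),(505,291)],11))
print("paddle",w(ft,[(577,366),(605,357),(633,470)],12),"bottle",w(ft,[(205,225)],75))
E
```

```text
top knob [423.1 225.1] 54 [[611.3 -37.9 179. ]]
handle [410.  285.8] 280 ((262.73529052734375, 184.05880737304688), (10.412660598754883, 36.33584976196289), 77.47119140625) [[501.1 -14.7 248. ]] 
 [[501.2  29.9 243. ]
 [521.4 -55.9 243. ]
 [496.6 -61.4 243. ]
 [476.6  24.2 243. ]]
scene knob [454.8 346.8] 53 [[611.6 -31.4 165. ]]
handle [404.5 275.7] 201 ((259.60003662109375, 176.30001831054688), (7.602630138397217, 29.516096115112305), 26.56505012512207) [[506.5 -18.3 248. ]] 
 [[506.4 -55.6 243. ]
 [484.5  31.1 243. ]
 [504.1  31.4 243. ]
 [524.8 -54.7 243. ]]
plate [[577.6  26.9  12. ]
 [562.  -92.5  12. ]
 [372.6 -55.9  12. ]
 [397.1  67.2  12. ]]
lid corners [[661.9 -18.6 145. ]
 [655.7 -76.7 145. ]
 [541.6 -58.1 145. ]
 [549.5   0.9 145. ]]
mould top [[ 592.  -299.    50. ]
 [ 602.5 -379.7   50. ]
 [ 444.2 -420.4   50. ]
 [ 427.4 -329.1   50. ]]
yel [[ 701.1  122.6   11. ]
 [ 762.7   21.4   11. ]
 [ 720.    -1.8   11. ]
 [ 655.1   91.6   11. ]
 [ 635.2 -160.5   11. ]
 [ 649.4 -215.6   11. ]
 [ 537.5 -250.1   11. ]
 [ 523.8 -199.1   11. ]]
paddle [[ 385.  -332.5   12. ]
 [ 401.8 -385.8   12. ]
 [ 193.5 -435.7   12. ]] bottle [[629.9 349.3  75. ]]
```

send_rows:
  deltas:
    - {"tx": 1.3, "ty": -0.9, "tz": -1, "gripper": 1}
    - {"tx": 4, "ty": -2.7, "tz": -2}
    - {"tx": 7, "ty": -4.6, "tz": -2, "wz": 1}
    - {"tx": 10, "ty": -6.6, "tz": -2, "wz": 1.5}
    - {"tx": 13, "ty": -8.6, "tz": -2, "wz": 2}
    - {"tx": 16, "ty": -10.6, "tz": -2, "wz": 2.5}
    - {"tx": 19, "ty": -12.5, "tz": -2, "wz": 3}
    - {"tx": 22, "ty": -14.5, "tz": -2, "wz": 3.5}
    - {"tx": 25, "ty": -16.5, "tz": -2, "wz": 4}
    - {"tx": 28, "ty": -18.5, "tz": -2, "wz": 4.5}
    - {"tx": 31, "ty": -20.5, "tz": -2, "wz": 5}
    - {"tx": 34, "ty": -22.5, "tz": -2, "wz": 5.5}
    - {"tx": 37, "ty": -24.4, "tz": -2, "wz": 6}
    - {"tx": 40, "ty": -26.4, "tz": -2, "wz": 6}
    - {"tx": 43, "ty": -28.4, "tz": -2, "wz": 6}
    - {"tx": 46, "ty": -30.4, "tz": -2, "wz": 6}
    - {"tx": 49, "ty": -32.3, "tz": -2, "wz": 6}
    - {"tx": 51.5, "ty": -34, "tz": -1, "wz": 6}
    - {"tx": 53, "ty": -35, "tz": -1, "wz": 6}
    - {"tx": 53.6, "ty": -35.4, "tz": -1, "wz": 6}

```text
validation failed for argument at $.de...
```

send_rows:
  deltas:
    - {"tx": 0}
    - {"tx": 0}

```text
validation failed for argument at $.de...
```

```bash
python3 - <<'E'
from h import *
state()
f=eyes.grab_frame("scene"); cv2.imwrite("pics/s1.png",cv2.resize(f["img"][130:330,130:390,::-1],(780,600),interpolation=cv2.INTER_CUBIC))
E
```

```text
{'time': 0.2, 'position': [277.213, -587.598, 230.764], 'orientation': [[0.904, 0.427, -0.0], [0.427, -0.904, 0.001], [-0.0, -0.001, -1.0]], 'width': 85.516, 'grip_force': 0.0, 'wrist_force': [0.408, -0.591, -0.207], 'q': [59.059, 19.116, 2.284, 83.992, -0.769, 76.965, -3.353]}
```

View pics/s1.png

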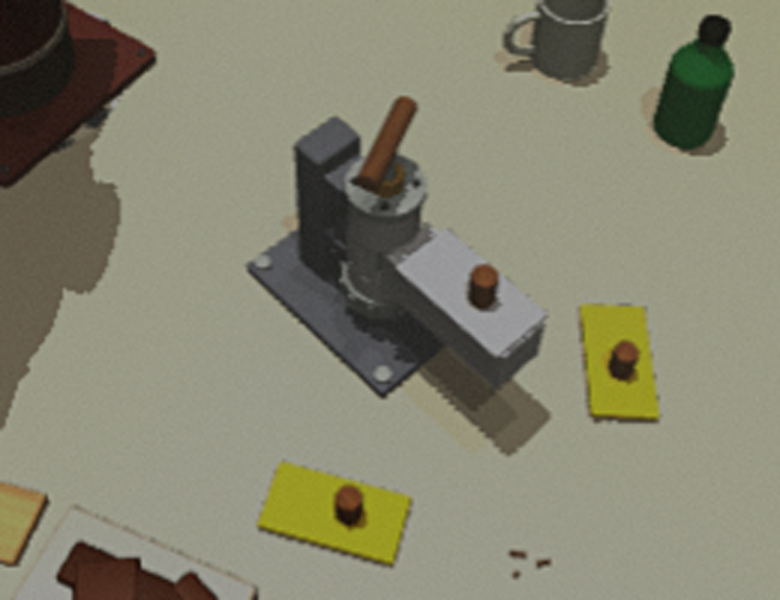

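The call was refused, so nothing moved; the crop shows the lid and knob at (484,287) with the T-bar clear behind. I'll resend with every key filled in.

send_rows:
  deltas:
    - {"tx": 1.3, "ty": -0.9, "tz": -1, "wx": 0, "wy": 0, "wz": 0, "gripper": 1}
    - {"tx": 4, "ty": -2.7, "tz": -2, "wx": 0, "wy": 0, "wz": 0.5, "gripper": 1}
    - {"tx": 7, "ty": -4.6, "tz": -2, "wx": 0, "wy": 0, "wz": 1, "gripper": 1}
    - {"tx": 10, "ty": -6.6, "tz": -2, "wx": 0, "wy": 0, "wz": 1.5, "gripper": 1}
    - {"tx": 13, "ty": -8.6, "tz": -2, "wx": 0, "wy": 0, "wz": 2, "gripper": 1}
    - {"tx": 16, "ty": -10.6, "tz": -2, "wx": 0, "wy": 0, "wz": 2.5, "gripper": 1}
    - {"tx": 19, "ty": -12.5, "tz": -2, "wx": 0, "wy": 0, "wz": 3, "gripper": 1}
    - {"tx": 22, "ty": -14.5, "tz": -2, "wx": 0, "wy": 0, "wz": 3.5, "gripper": 1}
    - {"tx": 25, "ty": -16.5, "tz": -2, "wx": 0, "wy": 0, "wz": 4, "gripper": 1}
    - {"tx": 28, "ty": -18.5, "tz": -2, "wx": 0, "wy": 0, "wz": 4.5, "gripper": 1}
    - {"tx": 31, "ty": -20.5, "tz": -2, "wx": 0, "wy": 0, "wz": 5, "gripper": 1}
    - {"tx": 34, "ty": -22.5, "tz": -2, "wx": 0, "wy": 0, "wz": 5.5, "gripper": 1}
    - {"tx": 37, "ty": -24.4, "tz": -2, "wx": 0, "wy": 0, "wz": 6, "gripper": 1}
    - {"tx": 40, "ty": -26.4, "tz": -2, "wx": 0, "wy": 0, "wz": 6, "gripper": 1}
    - {"tx": 43, "ty": -28.4, "tz": -2, "wx": 0, "wy": 0, "wz": 6, "gripper": 1}
    - {"tx": 46, "ty": -30.4, "tz": -2, "wx": 0, "wy": 0, "wz": 6, "gripper": 1}
    - {"tx": 49, "ty": -32.3, "tz": -2, "wx": 0, "wy": 0, "wz": 6, "gripper": 1}
    - {"tx": 51.5, "ty": -34, "tz": -1, "wx": 0, "wy": 0, "wz": 6, "gripper": 1}
    - {"tx": 53, "ty": -35, "tz": -1, "wx": 0, "wy": 0, "wz": 6, "gripper": 1}
    - {"tx": 53.6, "ty": -35.4, "tz": -1, "wx": 0, "wy": 0, "wz": 6, "gripper": 1}
  squeeze: 40

```text
time: 1.92
position: [611.5, -34.4, 241.1]
orientation: [[0.983, -0.182, -0.001], [-0.182, -0.983, 0.002], [-0.001, -0.002, -1.0]]
wrist_force: [-0.8, -0.2, 0.2]
width: 85.4
grip_force: 0.0
```

send_rows:
  deltas:
    - {"tx": 0, "ty": 0.1, "tz": 2, "wx": 0, "wy": 0, "wz": 0, "gripper": 1}
    - {"tx": 0, "ty": 0.2, "tz": 5, "wx": 0, "wy": 0, "wz": 0, "gripper": 1}
    - {"tx": 0, "ty": 0.2, "tz": 7, "wx": 0, "wy": 0, "wz": 0, "gripper": 1}
    - {"tx": 0, "ty": 0.2, "tz": 8.3, "wx": 0, "wy": 0, "wz": 0, "gripper": 1}
    - {"tx": 0, "ty": 0.2, "tz": 8.9, "wx": 0, "wy": 0, "wz": 0, "gripper": 1}
    - {"tx": 0, "ty": 0.2, "tz": 8.9, "wx": 0, "wy": 0, "wz": 0, "gripper": 1}

```text
time: 2.42
position: [610.1, -41.5, 151.7]
orientation: [[0.982, -0.187, -0.001], [-0.187, -0.982, -0.0], [-0.001, 0.0, -1.0]]
wrist_force: [0.2, 0.1, 0.3]
width: 85.2
grip_force: 0.0
```

```bash
python3 - <<'E'
from h import *
state()
a=eyes.grab_frame("scene")["img"][170:290,220:340,::-1];b=eyes.grab_frame("top")["img"][90:210,210:330,::-1]
cv2.imwrite("pics/g1.png",cv2.resize(np.hstack([a,b]),(800,400),interpolation=cv2.INTER_CUBIC))
E
```

```text
{'time': 2.417, 'position': [610.076, -41.477, 151.704], 'orientation': [[0.982, -0.187, -0.001], [-0.187, -0.982, -0.0], [-0.001, 0.0, -1.0]], 'width': 85.217, 'grip_force': 0.0, 'wrist_force': [0.241, 0.095, 0.306], 'q': [15.261, 19.011, -19.077, 94.37, 6.603, 67.81, -106.143]}
```

View pics/g1.png

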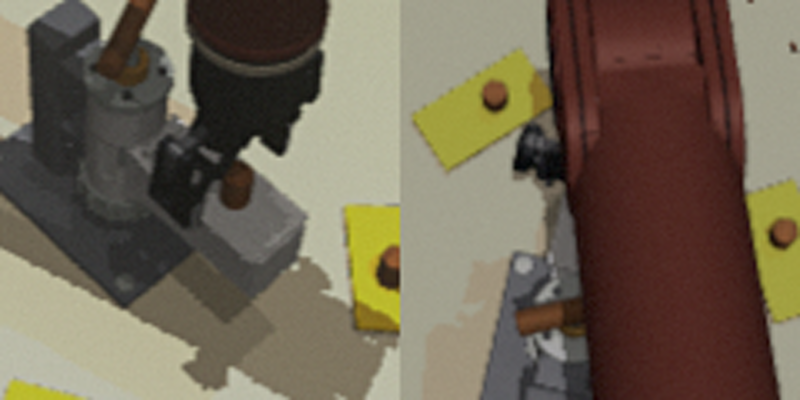

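The tool has reached the lid, and in the scene crop the knob at (237,185) appears between the finger at (180,180) and the one at (280,140). I'm 4 mm too far toward -y, so I'll correct that and then close.

send_rows:
  deltas:
    - {"tx": 0, "ty": -0.4, "tz": 0.1, "wx": 0, "wy": 0, "wz": 0, "gripper": 1}
    - {"tx": 0, "ty": -0.4, "tz": 0.1, "wx": 0, "wy": 0, "wz": 0, "gripper": 1}
    - {"tx": 0, "ty": -0.4, "tz": 0.1, "wx": 0, "wy": 0, "wz": 0, "gripper": 0}
    - {"tx": 0, "ty": -0.4, "tz": 0.1, "wx": 0, "wy": 0, "wz": 0, "gripper": -0.5}
    - {"tx": 0, "ty": -0.4, "tz": 0.1, "wx": 0, "wy": 0, "wz": 0, "gripper": -1}
    - {"tx": 0, "ty": -0.4, "tz": 0.1, "wx": 0, "wy": 0, "wz": 0, "gripper": -1}
    - {"tx": 0, "ty": -0.4, "tz": 0.1, "wx": 0, "wy": 0, "wz": 0, "gripper": -1}
    - {"tx": 0, "ty": -0.4, "tz": 0.1, "wx": 0, "wy": 0, "wz": 0, "gripper": -1}
    - {"tx": 0, "ty": -0.4, "tz": 0.1, "wx": 0, "wy": 0, "wz": 0, "gripper": -1}
    - {"tx": 0, "ty": -0.4, "tz": 0.1, "wx": 0, "wy": 0, "wz": 0, "gripper": -1}
  squeeze: 40

```text
time: 3.35
position: [611.5, -37.0, 151.5]
orientation: [[0.982, -0.186, 0.0], [-0.186, -0.982, 0.0], [0.0, -0.0, -1.0]]
wrist_force: [-0.7, -0.6, 1.9]
width: 21.6
grip_force: 39.1
```

send_rows:
  deltas:
    - {"tx": 0, "ty": 0, "tz": -0.4, "wx": 0, "wy": 0, "wz": 0, "gripper": -1}
    - {"tx": 0, "ty": 0, "tz": -1.2, "wx": 0, "wy": 0, "wz": 0, "gripper": -1}
    - {"tx": 0, "ty": 0, "tz": -2.5, "wx": 0, "wy": 0, "wz": 0, "gripper": -1}
    - {"tx": 0, "ty": 0, "tz": -4, "wx": 0, "wy": 0, "wz": 0, "gripper": -1}
    - {"tx": 0, "ty": -0.5, "tz": -5.2, "wx": 0, "wy": 0, "wz": 0, "gripper": -1}
    - {"tx": 0, "ty": -1.8, "tz": -6, "wx": 0, "wy": 0, "wz": 0, "gripper": -1}
    - {"tx": -0.5, "ty": -3.8, "tz": -6, "wx": 0, "wy": 0, "wz": 0, "gripper": -1}
    - {"tx": -1, "ty": -6, "tz": -6, "wx": 0, "wy": 0, "wz": 0, "gripper": -1}
    - {"tx": -1.6, "ty": -8.5, "tz": -6, "wx": 0, "wy": 0, "wz": 0, "gripper": -1}
    - {"tx": -2.2, "ty": -11, "tz": -6, "wx": 0, "wy": 0, "wz": 0, "gripper": -1}
    - {"tx": -2.8, "ty": -13.5, "tz": -6, "wx": 0, "wy": 0, "wz": 0, "gripper": -1}
    - {"tx": -3.5, "ty": -16, "tz": -5, "wx": 0, "wy": 0, "wz": 0, "gripper": -1}
    - {"tx": -4, "ty": -18, "tz": -4, "wx": 0, "wy": 0, "wz": 0, "gripper": -1}
    - {"tx": -4.5, "ty": -19.8, "tz": -2.5, "wx": 0, "wy": 0, "wz": 0, "gripper": -1}
    - {"tx": -5, "ty": -21, "tz": -0.5, "wx": 0, "wy": 0, "wz": 0, "gripper": -1}
    - {"tx": -5.2, "ty": -21.7, "tz": 1.5, "wx": 0, "wy": 0, "wz": 0, "gripper": -1}
    - {"tx": -5.2, "ty": -21.9, "tz": 3.5, "wx": 0, "wy": 0, "wz": 0, "gripper": -1}
    - {"tx": -5.2, "ty": -21.9, "tz": 5, "wx": 0, "wy": 0, "wz": 0, "gripper": -1}
    - {"tx": -5.2, "ty": -21.9, "tz": 6, "wx": 0, "wy": 0, "wz": 0, "gripper": -1}
    - {"tx": -5.2, "ty": -21.9, "tz": 6, "wx": 0, "wy": 0, "wz": 0, "gripper": -1}

```text
time: 5.02
position: [599.8, 188.4, 89.3]
orientation: [[0.983, -0.186, -0.003], [-0.186, -0.983, -0.001], [-0.003, 0.001, -1.0]]
wrist_force: [-0.5, -0.9, -1.4]
width: 21.4
grip_force: 39.2
```

```bash
python3 - <<'E'
from h import *
state()
a=eyes.grab_frame("scene")["img"][60:300,140:400,::-1];b=eyes.grab_frame("top")["img"][60:300,100:360,::-1]
cv2.imwrite("pics/g2.png",cv2.resize(np.hstack([a,b]),(800,369),interpolation=cv2.INTER_CUBIC))
E
```

```text
{'time': 5.017, 'position': [599.766, 188.407, 89.336], 'orientation': [[0.983, -0.186, -0.003], [-0.186, -0.983, -0.001], [-0.003, 0.001, -1.0]], 'width': 21.444, 'grip_force': 39.191, 'wrist_force': [-0.494, -0.925, -1.387], 'q': [-2.257, 25.042, -24.425, 94.948, 11.308, 62.659, -130.599]}
```

View pics/g2.png

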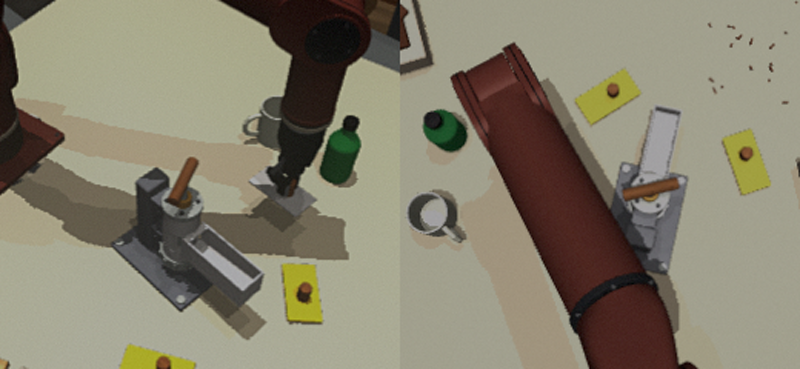

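The lid is held level in clear space at (285,195), with the trough open and the bottle and mug clear. Lowering it.

send_rows:
  deltas:
    - {"tx": 0, "ty": 0, "tz": 0.8, "wx": 0, "wy": 0, "wz": 0, "gripper": -1}
    - {"tx": 0, "ty": 0, "tz": 2, "wx": 0, "wy": 0, "wz": 0, "gripper": -1}
    - {"tx": 0, "ty": 0, "tz": 3.5, "wx": 0, "wy": 0, "wz": 0, "gripper": -1}
    - {"tx": 0, "ty": 0, "tz": 4.8, "wx": 0, "wy": 0, "wz": 0, "gripper": -1}
    - {"tx": 0, "ty": 0, "tz": 5.8, "wx": 0, "wy": 0, "wz": 0, "gripper": -1}
    - {"tx": 0, "ty": 0, "tz": 6.3, "wx": 0, "wy": 0, "wz": 0, "gripper": -1}
    - {"tx": 0, "ty": 0, "tz": 6.5, "wx": 0, "wy": 0, "wz": 0, "gripper": -1}
    - {"tx": 0, "ty": 0, "tz": 6.7, "wx": 0, "wy": 0, "wz": 0, "gripper": -1}
    - {"tx": 0, "ty": 0, "tz": 6.8, "wx": 0, "wy": 0, "wz": 0, "gripper": -1}
    - {"tx": 0, "ty": 0, "tz": 6.9, "wx": 0, "wy": 0, "wz": 0, "gripper": -1}
    - {"tx": 0, "ty": 0, "tz": 7, "wx": 0, "wy": 0, "wz": 0, "gripper": -1}

```text
time: 6.03
position: [601.6, 187.9, 21.8]
orientation: [[0.982, -0.186, 0.001], [-0.186, -0.982, 0.0], [0.001, -0.0, -1.0]]
wrist_force: [0.5, 0.1, -1.7]
width: 22.0
grip_force: 39.2
```

send_rows:
  deltas:
    - {"tx": 0, "ty": 0, "tz": 0.1, "wx": 0, "wy": 0, "wz": 0, "gripper": -1}
    - {"tx": 0, "ty": 0, "tz": 0.2, "wx": 0, "wy": 0, "wz": 0, "gripper": -1}
    - {"tx": 0, "ty": 0, "tz": 0.2, "wx": 0, "wy": 0, "wz": 0, "gripper": -1}

```text
time: 6.28
position: [601.1, 187.8, 19.3]
orientation: [[0.982, -0.187, -0.0], [-0.187, -0.982, 0.0], [-0.0, -0.0, -1.0]]
wrist_force: [-0.5, -0.2, -1.4]
width: 21.5
grip_force: 39.2
```

send_rows:
  deltas:
    - {"tx": 0, "ty": 0, "tz": 0.1, "wx": 0, "wy": 0, "wz": 0, "gripper": -1}
    - {"tx": 0, "ty": 0, "tz": 0.1, "wx": 0, "wy": 0, "wz": 0, "gripper": -1}
    - {"tx": 0, "ty": 0, "tz": 0.1, "wx": 0, "wy": 0, "wz": 0, "gripper": -1}

```text
time: 6.53
position: [601.1, 187.8, 18.3]
orientation: [[0.982, -0.186, -0.0], [-0.186, -0.982, 0.0], [-0.0, -0.0, -1.0]]
wrist_force: [0.7, -0.3, -1.4]
width: 21.6
grip_force: 39.2
```

send_rows:
  deltas:
    - {"tx": 0, "ty": 0, "tz": 0.1, "wx": 0, "wy": 0, "wz": 0, "gripper": -1}
    - {"tx": 0, "ty": 0, "tz": 0.1, "wx": 0, "wy": 0, "wz": 0, "gripper": -1}
    - {"tx": 0, "ty": 0, "tz": 0.1, "wx": 0, "wy": 0, "wz": 0, "gripper": -1}

```text
time: 6.78
position: [601.3, 187.9, 17.6]
orientation: [[0.982, -0.186, 0.0], [-0.186, -0.982, 0.0], [0.0, -0.0, -1.0]]
wrist_force: [-0.6, -0.0, 1.2]
width: 21.5
grip_force: 39.3
```

Contact is felt, so I'll release and lift.

send_rows:
  deltas:
    - {"tx": 0, "ty": 0, "tz": 0, "wx": 0, "wy": 0, "wz": 0, "gripper": -0.3}
    - {"tx": 0, "ty": 0, "tz": 0, "wx": 0, "wy": 0, "wz": 0, "gripper": 0}
    - {"tx": 0, "ty": 0, "tz": 0, "wx": 0, "wy": 0, "wz": 0, "gripper": 0.5}
    - {"tx": 0, "ty": 0, "tz": 0, "wx": 0, "wy": 0, "wz": 0, "gripper": 0.5}
    - {"tx": 0, "ty": 0, "tz": 0, "wx": 0, "wy": 0, "wz": 0, "gripper": 0.5}
    - {"tx": 0, "ty": 0, "tz": 0, "wx": 0, "wy": 0, "wz": 0, "gripper": 0.5}
    - {"tx": 0, "ty": 0, "tz": -1, "wx": 0, "wy": 0, "wz": 0, "gripper": 0.5}
    - {"tx": 0, "ty": 0, "tz": -3, "wx": 0, "wy": 0, "wz": 0, "gripper": 0.5}
    - {"tx": 0, "ty": 0, "tz": -6, "wx": 0, "wy": 0, "wz": 0, "gripper": 0.5}
    - {"tx": 0, "ty": 0, "tz": -9, "wx": 0, "wy": 0, "wz": 0, "gripper": 0.5}
    - {"tx": 0, "ty": 0, "tz": -12, "wx": 0, "wy": 0, "wz": 0, "gripper": 0.5}
    - {"tx": 0, "ty": 0, "tz": -15, "wx": 0, "wy": 0, "wz": 0, "gripper": 0.5}
    - {"tx": 0, "ty": 0, "tz": -18, "wx": 0, "wy": 0, "wz": 0, "gripper": 0.5}
    - {"tx": 0, "ty": 0, "tz": -21, "wx": 0, "wy": 0, "wz": 0, "gripper": 0.5}
    - {"tx": 0, "ty": 0, "tz": -24, "wx": 0, "wy": 0, "wz": 0, "gripper": 0.5}
    - {"tx": 0, "ty": 0, "tz": -26, "wx": 0, "wy": 0, "wz": 0, "gripper": 0.5}
    - {"tx": 0, "ty": 0, "tz": -27.5, "wx": 0, "wy": 0, "wz": 0, "gripper": 0.5}
    - {"tx": 0, "ty": 0, "tz": -28, "wx": 0, "wy": 0, "wz": 0, "gripper": 0.5}
    - {"tx": 0, "ty": 0, "tz": -28, "wx": 0, "wy": 0, "wz": 0, "gripper": 0.5}

```text
time: 8.37
position: [601.5, 188.1, 299.2]
orientation: [[0.982, -0.186, 0.003], [-0.186, -0.982, 0.001], [0.002, -0.001, -1.0]]
wrist_force: [0.1, 0.0, -0.1]
width: 64.2
grip_force: 0.0
```

```bash
python3 - <<'E'
from h import *
np.set_printoptions(precision=1,suppress=True)
state()
ft,fs=eyes.grab_frame("top"),eyes.grab_frame("scene")
for f,hb in((ft,(370,265,455,310)),(fs,(380,245,430,310))):
    c,a,rc,b=blob(f,hb);print("handle",c,a,w(f,c,246),"\n",w(f,b,243))
a=fs["img"][60:300,140:400,::-1];b=ft["img"][60:300,100:360,::-1]
cv2.imwrite("pics/g3.png",cv2.resize(np.hstack([a,b]),(800,369),interpolation=cv2.INTER_CUBIC))
E
```

```text
{'time': 8.367, 'position': [601.533, 188.145, 299.217], 'orientation': [[0.982, -0.186, 0.003], [-0.186, -0.982, 0.001], [0.002, -0.001, -1.0]], 'width': 64.177, 'grip_force': 0.0, 'wrist_force': [0.125, 0.006, -0.065], 'q': [-1.57, 17.251, -25.555, 79.789, 7.407, 84.447, -127.551]}
handle [409.9 285.8] 281 [[501.3 -14.7 246. ]] 
 [[501.2  29.9 243. ]
 [521.4 -55.9 243. ]
 [498.7 -60.9 243. ]
 [478.6  24.7 243. ]]
handle [404.7 278.7] 238 [[509.1 -21.5 246. ]] 
 [[514.  -68.6 243. ]
 [465.5  22.  243. ]
 [496.1  35.2 243. ]
 [542.5 -55.9 243. ]]
```

View pics/g3.png

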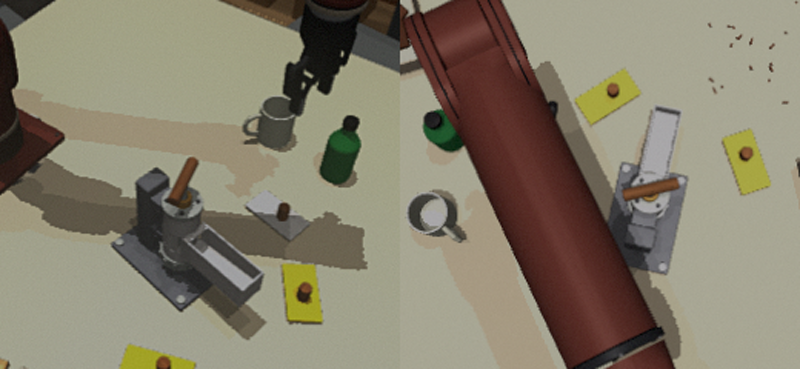

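The lid lies flat and released at (280,215), well away from the extruder. Next I'll move above the T-bar at about (502,-14), turning so the fingers close across it.

send_rows:
  deltas:
    - {"tx": -0.3, "ty": 1, "tz": -1, "wx": 0, "wy": 0, "wz": -0.7, "gripper": 0.5}
    - {"tx": -0.7, "ty": 2.5, "tz": -2, "wx": 0, "wy": 0, "wz": -1.8, "gripper": 0.5}
    - {"tx": -1.1, "ty": 4, "tz": -2, "wx": 0, "wy": 0, "wz": -2.9, "gripper": 0.5}
    - {"tx": -1.5, "ty": 5.5, "tz": -2, "wx": 0, "wy": 0, "wz": -4, "gripper": 0.5}
    - {"tx": -1.9, "ty": 7, "tz": -2, "wx": 0, "wy": 0, "wz": -5.1, "gripper": 0.5}
    - {"tx": -2.3, "ty": 8.4, "tz": -2, "wx": 0, "wy": 0, "wz": -6.2, "gripper": 0.5}
    - {"tx": -2.7, "ty": 9.8, "tz": -2, "wx": 0, "wy": 0, "wz": -7.3, "gripper": 0.5}
    - {"tx": -3.1, "ty": 11.2, "tz": -2, "wx": 0, "wy": 0, "wz": -8.4, "gripper": 0.5}
    - {"tx": -3.5, "ty": 12.6, "tz": -2, "wx": 0, "wy": 0, "wz": -9.5, "gripper": 0.5}
    - {"tx": -3.9, "ty": 14, "tz": -2, "wx": 0, "wy": 0, "wz": -10.6, "gripper": 0.5}
    - {"tx": -4.3, "ty": 15.4, "tz": -2, "wx": 0, "wy": 0, "wz": -11.7, "gripper": 0.5}
    - {"tx": -4.7, "ty": 16.8, "tz": -2, "wx": 0, "wy": 0, "wz": -12.8, "gripper": 0.5}
    - {"tx": -5.1, "ty": 18.2, "tz": -2, "wx": 0, "wy": 0, "wz": -13.9, "gripper": 0.5}
    - {"tx": -5.5, "ty": 19.6, "tz": -2, "wx": 0, "wy": 0, "wz": -15, "gripper": 0.5}
    - {"tx": -5.8, "ty": 20.8, "tz": -2, "wx": 0, "wy": 0, "wz": -16.1, "gripper": 0.5}
    - {"tx": -6, "ty": 21.5, "tz": -2, "wx": 0, "wy": 0, "wz": -17.2, "gripper": 0.5}
    - {"tx": -6, "ty": 21.7, "tz": -2, "wx": 0, "wy": 0, "wz": -18.3, "gripper": 0.5}
    - {"tx": -6, "ty": 21.7, "tz": -2, "wx": 0, "wy": 0, "wz": -19, "gripper": 0.5}
    - {"tx": -6, "ty": 21.7, "tz": -2, "wx": 0, "wy": 0, "wz": -19, "gripper": 0.5}
    - {"tx": -6, "ty": 21.7, "tz": -2, "wx": 0, "wy": 0, "wz": -19, "gripper": 0.5}

```text
time: 10.13
position: [501.3, -14.2, 316.2]
orientation: [[-0.227, 0.974, -0.002], [0.974, 0.227, 0.0], [0.001, -0.002, -1.0]]
wrist_force: [-0.7, 0.6, -0.0]
width: 64.3
grip_force: 0.0
```

send_rows:
  deltas:
    - {"tx": 0, "ty": 0.1, "tz": 1, "wx": 0, "wy": 0, "wz": 0, "gripper": 0.5}
    - {"tx": 0, "ty": 0.1, "tz": 3, "wx": 0, "wy": 0, "wz": 0, "gripper": 0.5}
    - {"tx": 0, "ty": 0.1, "tz": 5, "wx": 0, "wy": 0, "wz": 0, "gripper": 0.5}
    - {"tx": 0, "ty": 0.1, "tz": 7, "wx": 0, "wy": 0, "wz": 0, "gripper": 0.5}
    - {"tx": 0, "ty": 0.1, "tz": 8.5, "wx": 0, "wy": 0, "wz": 0, "gripper": 0.5}
    - {"tx": 0, "ty": 0.1, "tz": 9.3, "wx": 0, "wy": 0, "wz": 0, "gripper": 0.5}
    - {"tx": 0, "ty": 0.1, "tz": 9.5, "wx": 0, "wy": 0, "wz": 0, "gripper": 0.5}
    - {"tx": 0, "ty": 0.1, "tz": 9.5, "wx": 0, "wy": 0, "wz": 0, "gripper": 0.5}

```text
time: 10.8
position: [502.5, -13.8, 221.8]
orientation: [[-0.229, 0.973, -0.001], [0.973, 0.229, 0.0], [0.0, -0.001, -1.0]]
wrist_force: [0.7, -0.1, 0.0]
width: 64.4
grip_force: 0.0
```

```bash
python3 - <<'E'
from h import *
state()
a=eyes.grab_frame("scene")["img"][140:240,200:330,::-1]
cv2.imwrite("pics/g4.png",cv2.resize(a,(780,600),interpolation=cv2.INTER_CUBIC))
E
```

```text
{'time': 10.8, 'position': [502.509, -13.839, 221.828], 'orientation': [[-0.229, 0.973, -0.001], [0.973, 0.229, 0.0], [0.0, -0.001, -1.0]], 'width': 64.376, 'grip_force': 0.0, 'wrist_force': [0.747, -0.118, 0.046], 'q': [21.852, 3.856, -26.265, 103.597, 1.764, 73.007, 8.343]}
```

View pics/g4.png

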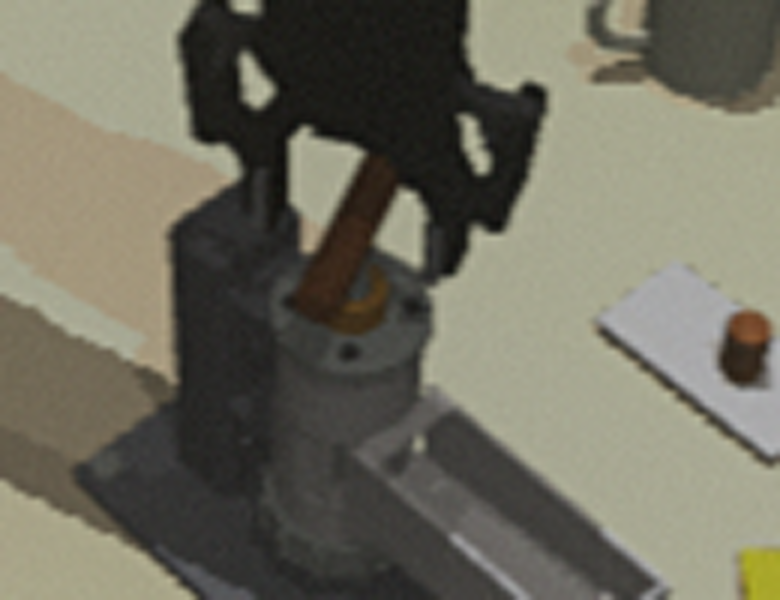

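The fingers straddle the bar, with tips at (265,225) and (445,275) and the bar centre at (350,232) between them. I'll close gently and read the side force.

send_rows:
  deltas:
    - {"tx": 0, "ty": 0, "tz": 0, "wx": 0, "wy": 0, "wz": 0, "gripper": 0.1}
    - {"tx": 0, "ty": 0, "tz": 0, "wx": 0, "wy": 0, "wz": 0, "gripper": -0.2}
    - {"tx": 0, "ty": 0, "tz": 0, "wx": 0, "wy": 0, "wz": 0, "gripper": -0.35}
    - {"tx": 0, "ty": 0, "tz": 0, "wx": 0, "wy": 0, "wz": 0, "gripper": -0.45}
    - {"tx": 0, "ty": 0, "tz": 0, "wx": 0, "wy": 0, "wz": 0, "gripper": -0.5}
    - {"tx": 0, "ty": 0, "tz": 0, "wx": 0, "wy": 0, "wz": 0, "gripper": -0.55}
    - {"tx": 0, "ty": 0, "tz": 0, "wx": 0, "wy": 0, "wz": 0, "gripper": -0.65}
    - {"tx": 0, "ty": 0, "tz": 0, "wx": 0, "wy": 0, "wz": 0, "gripper": -0.8}
    - {"tx": 0, "ty": 0, "tz": 0, "wx": 0, "wy": 0, "wz": 0, "gripper": -1}
    - {"tx": 0, "ty": 0, "tz": 0, "wx": 0, "wy": 0, "wz": 0, "gripper": -1}
    - {"tx": 0, "ty": 0, "tz": 0, "wx": 0, "wy": 0, "wz": 0, "gripper": -1}
  squeeze: 20

```text
time: 11.77
position: [503.0, -13.9, 222.6]
orientation: [[-0.229, 0.973, 0.001], [0.973, 0.229, -0.0], [-0.0, 0.001, -1.0]]
wrist_force: [0.3, 0.0, 3.9]
width: 19.3
grip_force: 19.7
```

send_rows:
  deltas:
    - {"tx": 0, "ty": 0, "tz": 0, "wx": 0, "wy": 0, "wz": 0, "gripper": -1}
    - {"tx": 0, "ty": 0, "tz": 0, "wx": 0, "wy": 0, "wz": 0, "gripper": -1}
    - {"tx": 0, "ty": 0, "tz": -0.2, "wx": 0, "wy": 0, "wz": 0, "gripper": -1}
    - {"tx": 0, "ty": 0, "tz": -0.4, "wx": 0, "wy": 0, "wz": 0, "gripper": -1}
    - {"tx": 0, "ty": 0, "tz": -0.6, "wx": 0, "wy": 0, "wz": 0, "gripper": -1}
    - {"tx": 0, "ty": 0, "tz": -0.8, "wx": 0, "wy": 0, "wz": 0, "gripper": -1}
    - {"tx": 0, "ty": 0, "tz": -1, "wx": 0, "wy": 0, "wz": 0, "gripper": -1}
    - {"tx": 0, "ty": 0, "tz": -1, "wx": 0, "wy": 0, "wz": 0, "gripper": -1}
  squeeze: 60

```text
time: 12.43
position: [502.8, -14.0, 232.6]
orientation: [[-0.229, 0.973, 0.0], [0.973, 0.229, 0.0], [0.0, 0.0, -1.0]]
wrist_force: [-1.1, 0.0, -4.5]
width: 18.1
grip_force: 58.8
```

send_rows:
  deltas:
    - {"tx": 0, "ty": 0, "tz": -0.2, "wx": 0, "wy": 0, "wz": 0, "gripper": -1}
    - {"tx": 0, "ty": 0, "tz": -0.5, "wx": 0, "wy": 0, "wz": 0, "gripper": -1}
    - {"tx": 0, "ty": 0, "tz": -0.9, "wx": 0, "wy": 0, "wz": 0, "gripper": -1}
    - {"tx": 0, "ty": 0, "tz": -1.3, "wx": 0, "wy": 0, "wz": 0, "gripper": -1}
    - {"tx": 0, "ty": 0, "tz": -1.7, "wx": 0, "wy": 0, "wz": 0, "gripper": -1}
    - {"tx": 0, "ty": 0, "tz": -2.1, "wx": 0, "wy": 0, "wz": 0, "gripper": -1}
    - {"tx": 0, "ty": 0, "tz": -2.5, "wx": 0, "wy": 0, "wz": 0, "gripper": -1}
    - {"tx": 0, "ty": 0, "tz": -2.8, "wx": 0, "wy": 0, "wz": 0, "gripper": -1}
    - {"tx": 0, "ty": 0, "tz": -3, "wx": 0, "wy": 0, "wz": 0, "gripper": -1}
    - {"tx": 0, "ty": 0, "tz": -3, "wx": 0, "wy": 0, "wz": 0, "gripper": -1}

```text
time: 13.27
position: [502.9, -14.0, 262.8]
orientation: [[-0.229, 0.973, 0.001], [0.973, 0.229, -0.0], [-0.0, 0.001, -1.0]]
wrist_force: [0.4, 0.6, -5.0]
width: 18.2
grip_force: 58.8
```

send_rows:
  deltas:
    - {"tx": 0, "ty": 0, "tz": -0.2, "wx": 0, "wy": 0, "wz": 0, "gripper": -1}
    - {"tx": 0, "ty": 0, "tz": -0.5, "wx": 0, "wy": 0, "wz": 0, "gripper": -1}
    - {"tx": 0, "ty": 0, "tz": -0.9, "wx": 0, "wy": 0, "wz": 0, "gripper": -1}
    - {"tx": 0, "ty": 0, "tz": -1.3, "wx": 0, "wy": 0, "wz": 0, "gripper": -1}
    - {"tx": 0, "ty": 0, "tz": -1.7, "wx": 0, "wy": 0, "wz": 0, "gripper": -1}
    - {"tx": 0, "ty": 0, "tz": -2.1, "wx": 0, "wy": 0, "wz": 0, "gripper": -1}
    - {"tx": 0, "ty": 0, "tz": -2.5, "wx": 0, "wy": 0, "wz": 0, "gripper": -1}
    - {"tx": 0, "ty": 0, "tz": -2.9, "wx": 0, "wy": 0, "wz": 0, "gripper": -1}
    - {"tx": 0, "ty": 0, "tz": -3.3, "wx": 0, "wy": 0, "wz": 0, "gripper": -1}
    - {"tx": 0, "ty": 0, "tz": -3.7, "wx": 0, "wy": 0, "wz": 0, "gripper": -1}
    - {"tx": 0, "ty": 0, "tz": -4.1, "wx": 0, "wy": 0, "wz": 0, "gripper": -1}
    - {"tx": 0, "ty": 0, "tz": -4.5, "wx": 0, "wy": 0, "wz": 0, "gripper": -1}
    - {"tx": 0, "ty": 0, "tz": -4.7, "wx": 0, "wy": 0, "wz": 0, "gripper": -1}
    - {"tx": 0, "ty": 0, "tz": -4.8, "wx": 0, "wy": 0, "wz": 0, "gripper": -1}
    - {"tx": 0, "ty": 0, "tz": -4.8, "wx": 0, "wy": 0, "wz": 0, "gripper": -1}
    - {"tx": 0, "ty": 0, "tz": -4.8, "wx": 0, "wy": 0, "wz": 0, "gripper": -1}
    - {"tx": 0, "ty": 0, "tz": -4.8, "wx": 0, "wy": 0, "wz": 0, "gripper": -1}
    - {"tx": 0, "ty": 0, "tz": -4.8, "wx": 0, "wy": 0, "wz": 0, "gripper": -1}

```text
time: 14.77
position: [502.6, -14.0, 310.1]
orientation: [[-0.229, 0.973, -0.0], [0.973, 0.229, 0.0], [0.0, -0.0, -1.0]]
wrist_force: [-0.4, -0.2, -4.1]
width: 18.1
grip_force: 58.8
```

```bash
python3 - <<'E'
from h import *
state()
a=eyes.grab_frame("scene")["img"][90:240,180:375,::-1]
cv2.imwrite("pics/g5.png",cv2.resize(a,(780,600),interpolation=cv2.INTER_CUBIC))
E
```

```text
{'time': 14.767, 'position': [502.642, -14.032, 310.116], 'orientation': [[-0.229, 0.973, -0.0], [0.973, 0.229, 0.0], [0.0, -0.0, -1.0]], 'width': 18.111, 'grip_force': 58.799, 'wrist_force': [-0.367, -0.202, -4.124], 'q': [22.131, 1.449, -25.889, 95.61, 0.634, 83.108, 9.423]}
```

View pics/g5.png

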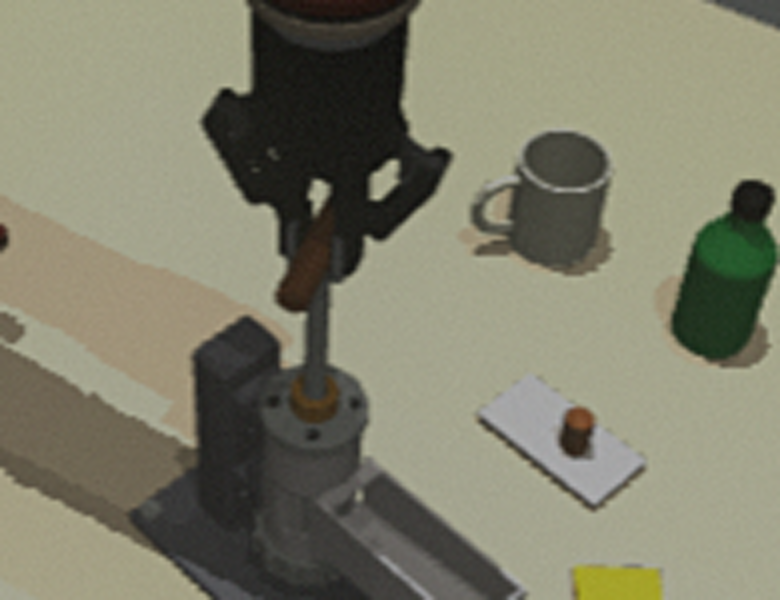

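The plunger is up with its rod vertical at (317,350), held in the gripper, and the lid is flat at (560,440). Travel is about 87 mm and side force is near zero.

```bash
python3 -c "
from rig import job
print(job.hand_in())"
```

```text
the job is handed in; nothing more can be done
None
```

I've handed the job in. The lid is flat on the table, and the gripper holds the plunger upright and still at about 87 mm of travel, with the bystanders untouched. The hand-in gave no verdict.

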